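# Put the hand stamp home in its drawer pocket and shut the drawer

### The arm

A 7-joint arm with a two-finger parallel gripper is mounted at the origin on the work surface. World frame = base frame: x ahead of the robot, y to its left, z up, the work surface at z = 0. Lengths are in m, angles in rad, forces in N, time in s.
With the tool pointing down it reaches from about 0.425 to 0.875 m from the base axis. Payload 4.7 kg.
Tool frame: the origin (TCP) lies midway between the tips of the shut fingers; the grasp point (between the pads) lies 19 mm behind it; x points along the fingers, y is the direction in which the jaws open and shut, and the axes are right-handed (so a half turn about x gives the same grasp; the last joint's range is limited). The gripper opens to 87 mm and grips with 3 to 60 N. Pads are 19 mm wide; open, the fingers measure 117 mm over their backs; the gripper's body (75 mm by 190 mm) begins 51 mm behind the grasp point.
Start: joints at [1.358, 0.321, -0.07, 1.45, 0.023, 1.371, -0.057], TCP at [0.146, -0.633, 0.223] pointing down, gripper open.
Joint ranges: [-2.86, 2.86], [-0.3, 2.09], [-1.38, 1.24], [0.06, 2.45], [-1.56, 4.7], [0.09, 2.05], [-2.69, 2.69]. Speed limits (rad/s): [2.57, 2.57, 3.14, 3.14, 3.14, 3.14, 3.14].

### API

Orientations are given as a unit quaternion [x, y, z, w].
In Python, from workcell import env gives the robot as it stands. The module is installed in compiled form; this text tells all that it offers.
- The arm moves only by the shell command python3 -m handwheel 'ROWS' [FORCE]. ROWS is JSON, a list of rows, each a list of 3 entries, a list of its own where there are three numbers: the gripper's target within -1 to 1 (fully open at 1, half-way at 0, shut at -1), then the shift along the world's x, y, z in cm, then the turn about the world's z in degrees. A call has 1 to 12 rows; each row is the pose to reach, as a shift and turn from the pose measured when the call began; what a row does not reach only later rows make up. A row lasts 1/10 s, in which the tool goes at most 50 mm and 8.59 degrees, less where a joint would pass 70% of its speed; a pose out of reach is approached as far as the arm can. A call with a gripper value outside its range is refused whole. The fingers move at their own pace and stop on an object; FORCE is the grip in N (left out, the last holds). Time passes only in rows, so rows that repeat a pose let the fingers close. It gives the time, the measured TCP pose, the force and the opening at its end, in the units of the state.
- env.get_obs(): the state, without advancing time (a new reading comes with each control period).
- env.camera(name): name is "scene" or "top" or "wrist"; returns a dict with "img" (400x640x3 uint8, red, green, blue), "fx", "fy", "cx", "cy" (pixels), "k1" (the pictures are not rectified: a ray, as slopes to the right and down, at radius r is drawn at 1 + k1 r^2 times it, then the intrinsics apply), "xyz" and "attitude" of the camera in the world; the wrist camera has in their place "T_tool_cam" (4x4, takes a point from camera to tool coordinates, whose origin is the TCP and whose axes are the tool frame's). Camera axes: x right, y down, z forward; pixel columns grow to the right and rows downward; lengths in m; the calibration is good to about 2 mm. A picture is of the moment at which its call begins: read the wrist's pose just before it. There is no depth.
- env.finish_job(): hands the job in, once; it reports no verdict.
The state is a dict: "clock": time; "q": joint angles; "joint_vel": joint speeds; "tau": joint torques, N m; "eef_pos": TCP position; "tcp_rot": TCP orientation; "contact_force": force on the tool from outside, world axes, zero at the start; "ft_torque": the same for the moment, N m; "finger_gap": finger opening in m.
Only numpy, scipy, OpenCV 4.12 (cv2) and the standard library are available. Lean on these libraries where they do the work, as an engineer would, in place of code of your own. Each camera call takes 0.05 s, during which the arm holds its last target. There are 200 camera calls.

### The job

Put the wooden hand stamp away upright in the hexagonal pocket of the open top drawer: shuffle it gently in the pocket until it drops fully home on the pocket's floor, let go of it, and then push the drawer fully shut with the stamp inside. Do not press hard on the stamp or the drawer unit, and leave the other things on the desk as they are.

Things in the scene. Friction and masses are not known exactly. Their poses are not given: they have to be found in the camera images.
- stamp_center (a point): Centre, half-way up, of the upright wooden hand stamp on the desk right of the drawer unit, any yaw. z up, 22 mm above its underside. Hexagonal foot 34 mm across flats, 39 mm across corners, 12 mm high, two flats facing its +x and -x; above it a bar handle 32 mm long (its x), 20 mm thick (its y), up to 44 mm above the underside. Grip across the 20 mm, along its y.
- pocket (a point): Nominal centre of the pocket's floor in the top drawer; moves with the drawer. Axes are the drawer's: it shuts along +x, z up. The true pocket is off by up to 6 mm in x, up to 6 mm in y and 0.05 rad in yaw, not shown by this pose: find it by feel. A seated stamp's centre is 22 mm above this point; if it missed the hole, 32 mm, and then it hits the unit's top (underside 53 mm above) on shutting.
- front (a point): Point on the outer face of the top drawer's front panel, mid-width, 10 mm below its upper edge: push here along +x (axes are the drawer's). Panel 176 mm wide, 58 mm high, 6 mm thick, 55 mm to -x of the pocket, rising 53 mm above the pocket floor. A pull lip sticks out 12 mm, 35 mm below this point. Drawer side walls: 31 mm above the pocket floor, 78 mm to either side of it.
- topdrawer (a joint): How far the top drawer is open, in m: 0 is fully shut, 0.125 fully open. It starts 0.100 to 0.120 open, slides with about 5 N of friction and stays where it is left.
- unit: Teal plastic mini drawer unit with three drawers, fixed to the desk: 200 mm deep (its x), 180 mm wide (its y), 165 mm high. Origin at the centre of its underside; the drawers open towards its -x. The two lower drawers stay shut.
- stamp: The same hand stamp (light wood handle, black foot), 84 to 168 g; origin at the centre of its underside.
- dice: Chunky white dice, 30 mm, loose on the desk; leave alone. Origin under its centre.
- clothespeg: Wooden clothes peg with a spring, lying on the desk, 74 mm long (its x), about 16 mm wide, 11 mm high; leave alone. Origin under its centre.
- cup: Stainless steel cup, 76 mm wide, 90 mm high; leave alone. Origin under its centre.
- pencilpot: Beige ceramic pot, 84 mm wide and 100 mm high, with pencils up to 185 mm high; leave alone. Origin under its centre.
- block_top (a point): Nominal centre of the top of the wooden block, 10 mm above pocket, off by the same hidden amounts. The hexagonal block, 72 mm across flats, 10 mm high, is stuck carelessly but firmly to the drawer floor. In it is the pocket: a hexagonal hole 38 mm across flats, 10 mm deep, down to the drawer floor; two of its flats face nominally +x and -x.
Not all that is in view belongs to the job. There is more than one size of the stamp; the job needs the smallest.

How it is judged:
On the way:
1. the stamp sits fully home in the pocket, upright, let go of, while the drawer is still open (z of stamp_center in the frame of pocket below 0.0245 m and horizontal distance between stamp_center and pocket below 0.013 m and angle between stamp_center's own z axis and vertical below 0.08 rad and value of joint topdrawer above 0.06 m and contact force between the fingers and stamp below 0.05 N), for 0.2 s.
At the end, for the whole second after the job is handed in: The stamp stands upright (within 0.08 rad) and at rest in the pocket, its underside within 2.5 mm of the pocket's floor and its centre within 13 mm of the nominal pocket point, and the top drawer is within 5 mm of fully shut (z of stamp_center in the frame of pocket below 0.0245 m and horizontal distance between stamp_center and pocket below 0.013 m and angle between stamp_center's own z axis and vertical below 0.08 rad and value of joint topdrawer below 0.005 m and linear speed of stamp below 0.02 m/s); the robot touches nothing.
It fails at once if the stamp is pressed against the drawer unit with more than 25 N (contact force between stamp and unit above 25 N).
It fails at once if the robot presses on the drawer unit with more than 40 N (contact force between the arm and unit above 40 N).
It fails at once if the robot's fingers press on the drawer unit with more than 40 N (contact force between the fingers and unit above 40 N).
It fails at once if a bystander is moved by more than 20 mm (distance of any of dice, clothespeg, cup, pencilpot from where it was at the start of the episode above 0.02 m).
It also fails if it takes over 72 s, if anything falls off the work surface, if the arm or the gripper's body presses on something with over 40 N, if the wrist force passes 120 N, or if a joint passes its speed limit or range.

## Working session

There is one attempt and no reset: what is moved stays moved. The work goes in short steps, Python scripts to look and compute and a shell command to move; the robot and the scene stay as the last step left them, time stands still between calls to the robot, and variables do not carry over. Pictures are saved under pics/ and viewed, about 8 in all and at most 12, crops included, and the job is handed in when it is done.

```bash
mkdir -p pics; cat > h.py <<'E'
import numpy as np,cv2
from workcell import env
from scipy.spatial.transform import Rotation as R
def cam(n):
    o=env.get_obs(); c=env.camera(n)
    if 'T_tool_cam' in c:
        T=np.eye(4);T[:3,:3]=R.from_quat(o['tcp_rot']).as_matrix();T[:3,3]=o['eef_pos'];T=T@np.array(c['T_tool_cam'])
        c['R'],c['t']=T[:3,:3],T[:3,3]
    else:
        a=np.array(c['attitude'],float)
        c['R']=a if a.shape==(3,3) else R.from_quat(a).as_matrix()
        c['t']=np.array(c['xyz'])
    return c
def ray(c,u,v):
    d=np.array([(u-c['cx'])/c['fx'],(v-c['cy'])/c['fy']]);s=d.copy()
    for _ in range(20): s=d/(1+c['k1']*(s@s))
    return c['R']@np.array([s[0],s[1],1])
def onz(c,u,v,z):
    d=ray(c,u,v);return c['t']+d*(z-c['t'][2])/d[2]
def proj(c,p):
    q=c['R'].T@(np.array(p)-c['t']);s=q[:2]/q[2];s=s*(1+c['k1']*(s@s));return s*[c['fx'],c['fy']]+[c['cx'],c['cy']]
def save(c,n,crop=None,k=1):
    im=c['img'][:,:,::-1]
    if crop: x0,y0,x1,y1=crop; im=im[y0:y1,x0:x1]
    cv2.imwrite('pics/'+n,cv2.resize(im,None,fx=k,fy=k,interpolation=cv2.INTER_CUBIC))
E
python3 - <<'E'
from h import *
print(env.get_obs())
import pickle
for n in ('top','scene'):
    c=cam(n); save(c,n+'0.png'); pickle.dump(c,open(n+'.pkl','wb')); print(n,c['t'],c['R'].round(3).tolist(),c['fx'],c['cx'],c['cy'],c['k1'])
a=cv2.imread('pics/top0.png');b=cv2.imread('pics/scene0.png')
E
```

```text
{'clock': 0.0, 'q': array([ 1.35809023,  0.32186075, -0.07011325,  1.45168904,  0.02261382,
        1.37075325, -0.05689824]), 'joint_vel': array([ 0.00154343, -0.00066086, -0.0013331 , -0.00162036,  0.00014572,
       -0.00198052, -0.00106365]), 'tau': array([-6.69310903e-04, -4.91292465e+01, -4.04019020e-01, -3.12529635e+01,
       -6.40267530e-02,  4.36871743e-02,  1.70898452e-04]), 'eef_pos': array([ 0.14600474, -0.63282887,  0.22143015]), 'tcp_rot': array([-0.70244983, -0.08070864,  0.70267426, -0.07936778]), 'contact_force': array([ 0.22866943,  0.41580502, -0.08055903]), 'ft_torque': array([-0.03742415, -0.05335317, -0.01468117]), 'finger_gap': 0.08685663511499547}
top [ 0.39006117 -0.02130184  1.30717515] [[0.028, -0.984, 0.173], [-1.0, -0.026, 0.015], [-0.01, -0.174, -0.985]] 365.58553167413993 322.0403959931968 203.45618885020366 -0.024574385375074812
scene [ 1.47470795 -0.31841157  0.96082075] [[0.348, 0.649, -0.677], [0.938, -0.243, 0.249], [-0.003, -0.721, -0.693]] 436.44564406333666 318.2996407091827 200.83195108066442 -0.09755990133957985
```

View pics/top0.png

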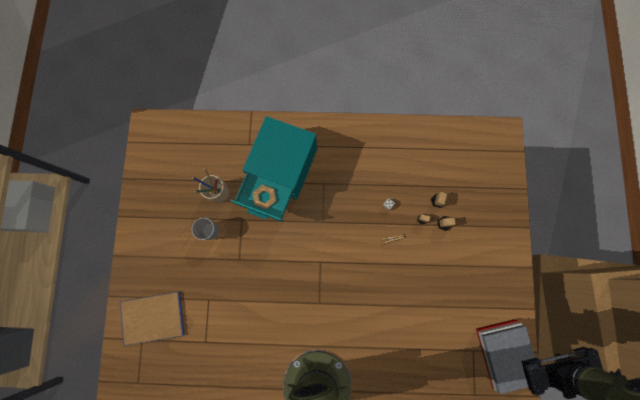

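View pics/scene0.png

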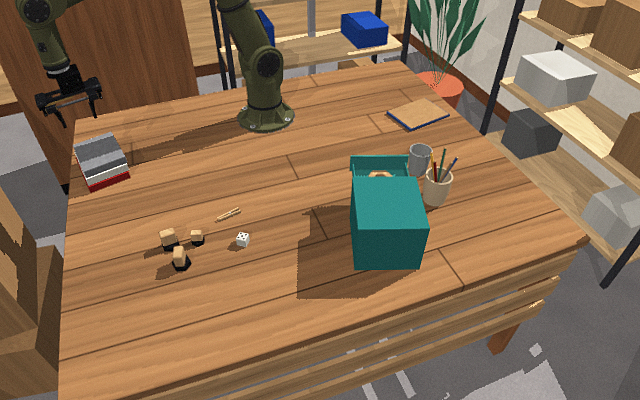

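```bash
python3 - <<'E'
from h import *
import pickle
c=pickle.load(open('top.pkl','rb'));s=pickle.load(open('scene.pkl','rb'))
def cr(c,x0,y0,w,h,k): return cv2.resize(c['img'][y0:y0+h,x0:x0+w,::-1],None,fx=k,fy=k,interpolation=cv2.INTER_CUBIC)
a=cr(c,225,110,100,115,5)          # 500x575
b=np.vstack([cr(c,405,185,60,50,5),cr(s,150,220,60,60,5)[:325]]) #300x(250+300)
b=np.vstack([b,np.zeros((25,300,3),np.uint8)])
cv2.imwrite('pics/comp.png',np.hstack([a,b]))
hsv=cv2.cvtColor(c['img'],cv2.COLOR_RGB2HSV)
teal=cv2.inRange(hsv,(80,120,40),(100,255,255))
n,_,st,ce=cv2.connectedComponentsWithStats(teal)
print([st[i].tolist() for i in range(1,n) if st[i][4]>50])
for uv in [(440,200),(425,218),(447,223),(389,204)]: print(uv,onz(c,*uv,0.04).round(3),onz(c,*uv,0.03).round(3))
E
```

```text
[[231, 117, 86, 104, 4876], [260, 192, 9, 10, 74]]
(440, 200) [ 0.636 -0.417  0.04 ] [ 0.638 -0.42   0.03 ]
(425, 218) [ 0.571 -0.363  0.04 ] [ 0.572 -0.366  0.03 ]
(447, 223) [ 0.555 -0.439  0.04 ] [ 0.557 -0.443  0.03 ]
(389, 204) [ 0.617 -0.237  0.04 ] [ 0.619 -0.239  0.03 ]
```

View pics/comp.png

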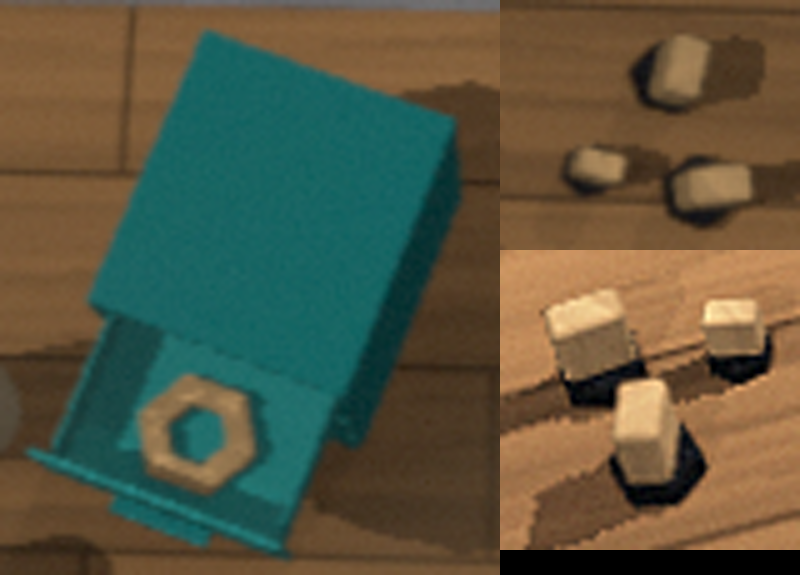

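```bash
python3 - <<'E'
from h import *
import pickle
c=pickle.load(open('top.pkl','rb'));s=pickle.load(open('scene.pkl','rb'))
P=np.array([onz(c,225+u/5,110+v/5,.165) for u,v in [(207,30),(456,118),(90,302),(338,395)]])
TL,TR,BL,BR=P
print(P.round(3),[np.linalg.norm(x).round(3) for x in (TR-TL,BR-BL,TL-BL,TR-BR)])
for d in (TL-BL,TR-BR): print('yaw',np.degrees(np.arctan2(d[1],d[0])))
for d in (TL-TR,BL-BR): print('yaw',np.degrees(np.arctan2(d[1],d[0]))-90)
print('unit centre',P.mean(0))
for z in (.10,.11,.12):print('block',z,onz(c,225+197/5,110+433/5,z).round(4))
for z in (.15,.16): print('front',z,[onz(c,225+u/5,110+v/5,z).round(3) for u,v in((30,453),(287,553))])
T=R.from_quat(env.get_obs()['tcp_rot']).as_matrix();print(T.round(3))
E
```

```text
[[0.881 0.189 0.165]
 [0.823 0.022 0.165]
 [0.693 0.255 0.165]
 [0.635 0.091 0.165]] [np.float64(0.177), np.float64(0.173), np.float64(0.199), np.float64(0.201)]
yaw -19.175645375431877
yaw -20.337121625414387
yaw -19.01546238052552
yaw -19.367487682049727
unit centre [0.75819742 0.13929034 0.165     ]
block 0.1 [0.6207 0.192  0.1   ]
block 0.11 [0.6188 0.1902 0.11  ]
block 0.12 [0.6169 0.1884 0.12  ]
front 0.15 [array([0.595, 0.291, 0.15 ]), array([0.535, 0.121, 0.15 ])]
front 0.16 [array([0.593, 0.288, 0.16 ]), array([0.533, 0.12 , 0.16 ])]
[[-0.001  0.225 -0.974]
 [ 0.002 -0.974 -0.225]
 [-1.    -0.002  0.   ]]
```

```bash
python3 -m handwheel '[[1,[4,3,0.5],7],[1,[8,5.5,0.5],14],[1,[12,8,0.5],21],[1,[16,11,0.5],28],[1,[20,13.5,0.5],35],[1,[24,16,0.5],42],[1,[28,18.5,0.5],49],[1,[32,21,0.5],56],[1,[36,23.5,0.5],63],[1,[40,25.5,0.5],70],[1,[42.5,26.8,0.5],77],[1,[42.5,26.8,0.5],77]]'
python3 - <<'E'
from h import *
o=env.get_obs();print(o['q'].round(2),o['eef_pos'].round(4),R.from_quat(o['tcp_rot']).as_matrix().round(3).tolist(),o['contact_force'])
import pickle
c=cam('wrist');pickle.dump(c,open('w1.pkl','wb'));save(c,'w1.png');print(c['t'],c['fx'])
E
```

```text
clock: 1.3
eef_pos: [0.5751, -0.3593, 0.2255]
tcp_rot: [0.498, 0.504, -0.496, 0.501]
contact_force: [0.6, 1.5, 0.2]
finger_gap: 0.087
[ 0.87  0.42 -0.49  1.35  0.19  1.42  0.4 ] [ 0.5751 -0.3593  0.2255] [[-0.0, 1.0, 0.01], [0.004, 0.01, -1.0], [-1.0, -0.0, -0.004]] [0.60397412 1.47490596 0.17534597]
[ 0.57476823 -0.29332183  0.38942638] 317.16034951675056
```

View pics/w1.png

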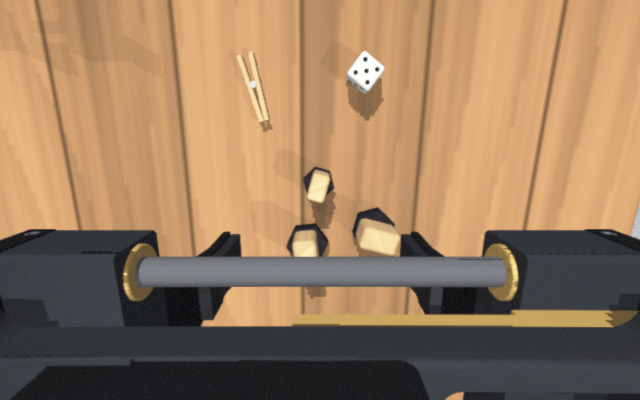

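```bash
cat > st.py <<'E'
from h import *
import pickle
c=pickle.load(open('w1.pkl','rb'))
x0,y0,w,h=295,155,50,55
im=c['img'][y0:y0+h,x0:x0+w]
hsv=cv2.cvtColor(im,cv2.COLOR_RGB2HSV)
print(hsv[29,24],hsv[5,5],hsv[50,5],hsv[29,10:40,2],hsv[29,10:40,1])
V=hsv[:,:,2];S=hsv[:,:,1]
dark=(V<70).astype(np.uint8)
light=((S<115)&(V>150)).astype(np.uint8)
for nm,m,z in(('dark',dark,.006),('light',light,.044)):
    n,l,st,ce=cv2.connectedComponentsWithStats(m)
    i=1+np.argmin([np.hypot(*(ce[j]-[24,29]))-0.2*min(st[j][4],100) for j in range(1,n)])
    pts=np.argwhere(l==i)[:,::-1]+[x0,y0]
    g=np.array([onz(c,u,v,z)[:2] for u,v in pts])
    r=cv2.minAreaRect((g*1000).astype(np.float32)); print(nm,st[i].tolist(),g.mean(0).round(4),r)
vis=np.hstack([im[:,:,::-1]]+[np.dstack([m*255]*3) for m in(dark,light)])
cv2.imwrite('pics/st.png',cv2.resize(vis,None,fx=5,fy=5,interpolation=cv2.INTER_NEAREST))
E
python3 st.py
```

```text
[ 23  70 252] [ 15 120 166] [ 15 117 183] [ 50  50  54  58 112 194 238 247 250 251 252 252 252 252 252 253 253 253
 253 253 251 244 226 173  78  49  56  68 145 210] [ 20  36  38  13  75  97  90  81  77  72  72  71  73  70  70  66  66  68
  67  67  75  87  96  96  62  21  32  41 109 119]
dark [9, 12, 26, 23, 100] [ 0.5631 -0.3565] ((567.8128662109375, -354.5640563964844), (35.172969818115234, 15.25650405883789), 38.61903381347656)
light [10, 15, 25, 33, 554] [ 0.5732 -0.3602] ((572.1451416015625, -359.62548828125), (34.92234802246094, 22.96863555908203), 76.18434143066406)
```

View pics/st.png

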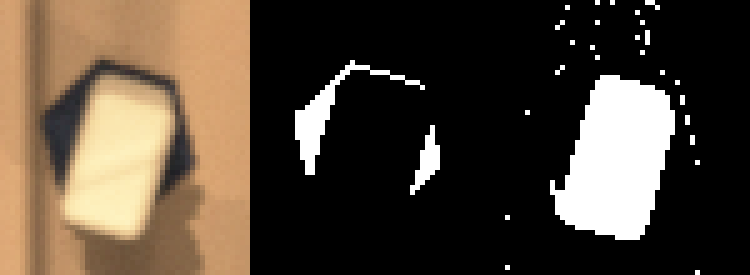

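```bash
python3 -m handwheel '[[0.1,[-0.3,-0.3,-4],-7],[0.1,[-0.3,-0.3,-8],-14.4],[0.1,[-0.3,-0.3,-11],-14.4],[0.1,[-0.3,-0.3,-14],-14.4],[0.1,[-0.3,-0.3,-14],-14.4]]' 10
python3 - <<'E'
from h import *
import pickle
o=env.get_obs();print(o['eef_pos'].round(4),R.from_quat(o['tcp_rot']).as_matrix().round(3).tolist())
c=cam('wrist');pickle.dump(c,open('w2.pkl','wb'));save(c,'w2.png',(200,100,440,300),3)
w=pickle.load(open('w1.pkl','rb'))
print(onz(w,318.5,188.7,.044), proj(c,o['eef_pos']),proj(c,[.572,-.362,.044]))
E
```

```text
clock: 1.85
eef_pos: [0.5646, -0.3653, 0.0802]
tcp_rot: [-0.557, -0.438, 0.56, -0.429]
contact_force: [-0.9, 0.5, 0.5]
finger_gap: 0.0547
[ 0.5646 -0.3653  0.0802] [[-0.011, 0.969, -0.248], [0.007, -0.248, -0.969], [-1.0, -0.012, -0.004]]
[ 0.57385368 -0.36272813  0.044     ] [318.95646619 247.71673056] [329.42585963 219.91330529]
```

View pics/w2.png

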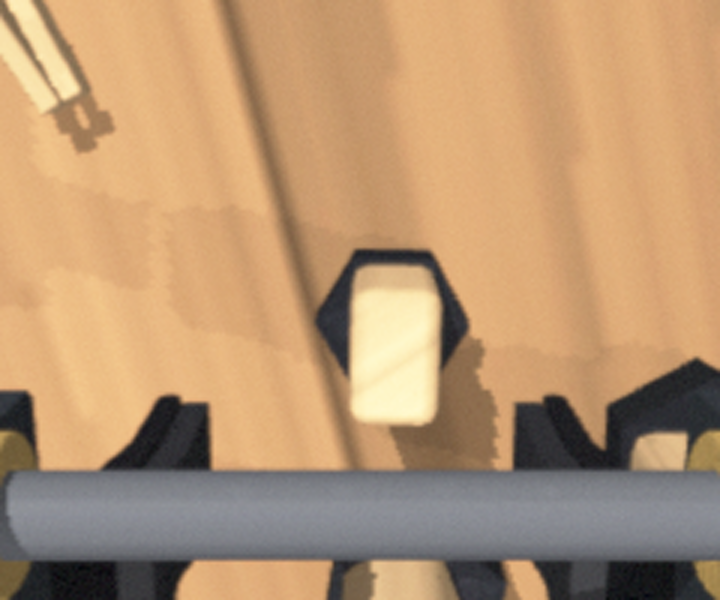

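```bash
python3 -m handwheel '[[0,[0.9,0.4,0],0],[0,[0.9,0.4,-1.5],0],[0,[0.9,0.4,-3],0],[0,[0.9,0.4,-3],0]]'
python3 - <<'E'
from h import *
o=env.get_obs();print(o['eef_pos'].round(4),o['contact_force'])
E
```

```text
clock: 2.3
eef_pos: [0.5739, -0.3611, 0.0505]
tcp_rot: [-0.557, -0.438, 0.56, -0.43]
contact_force: [0.2, -0.0, -0.2]
finger_gap: 0.044
[ 0.5739 -0.3611  0.0505] [ 0.20677459 -0.0119983  -0.15209516]
```

```bash
python3 -m handwheel '[[0,[0,0,-1.5],0],[0,[0,0,-3],0],[0,[0,0,-3.4],0],[0,[0,0,-3.4],0],[-1,[0,0,-3.4],0],[-1,[0,0,-3.4],0],[-1,[0,0,-3.4],0],[-1,[0,0,-3.4],0],[-1,[0,0,-3.4],0]]' 15
python3 - <<'E'
from h import *
o=env.get_obs();print(o['eef_pos'].round(4),o['contact_force'])
E
```

```text
clock: 3.2
eef_pos: [0.5741, -0.3613, 0.017]
tcp_rot: [-0.557, -0.438, 0.56, -0.43]
contact_force: [-1.2, -0.4, 1.6]
finger_gap: 0.02
[ 0.5741 -0.3613  0.017 ] [-1.15633535 -0.42679673  1.59338463]
```

```bash
python3 -m handwheel '[[-1,[0,0,2],0],[-1,[0,0,5],0],[-1,[0,0,9],0],[-1,[0,0,13],0],[-1,[0,0,17],0],[-1,[0,0,21],2],[-1,[0,2,24],4],[-1,[0,5,25],6],[-1,[0,9,25],8],[-1,[0,13,25],10],[-1,[0,17,25],12],[-1,[0,21,25],14]]' 20
python3 -m handwheel '[[-1,[0.5,4,0],2],[-1,[1,8,0],4],[-1,[1.5,12,0],6],[-1,[2,16,0],8],[-1,[2.5,20,0],10],[-1,[3,24,0],11],[-1,[3.5,28,0],11],[-1,[4,31,0],11],[-1,[4.5,33.5,0],11],[-1,[4.5,33.5,0],11],[-1,[4.5,33.5,0],11]]'
python3 - <<'E'
from h import *
import pickle
o=env.get_obs();print(o['q'].round(2),o['eef_pos'].round(4),R.from_quat(o['tcp_rot']).as_matrix().round(3).tolist(),o['contact_force'].round(2))
c=cam('wrist');pickle.dump(c,open('w3.pkl','wb'));save(c,'w3.png',None,1.25)
print(proj(c,[.619,.19,.117]))
E
```

```text
clock: 4.4
eef_pos: [0.5737, -0.1496, 0.2669]
tcp_rot: [-0.499, -0.503, 0.503, -0.495]
contact_force: [0.7, 0.1, -0.5]
finger_gap: 0.0195
clock: 5.5
eef_pos: [0.6184, 0.1857, 0.2666]
tcp_rot: [0.448, 0.548, -0.453, 0.541]
contact_force: [-0.3, -1.9, -1.4]
finger_gap: 0.0198
[ 0.23  0.4  -0.75  1.36  0.26  1.5  -0.32] [0.6184 0.1857 0.2666] [[-0.012, 0.982, 0.188], [0.001, 0.188, -0.982], [-1.0, -0.012, -0.003]] [-0.25 -1.88 -1.38]
[323.01743447 187.33865055]
```

View pics/w3.png

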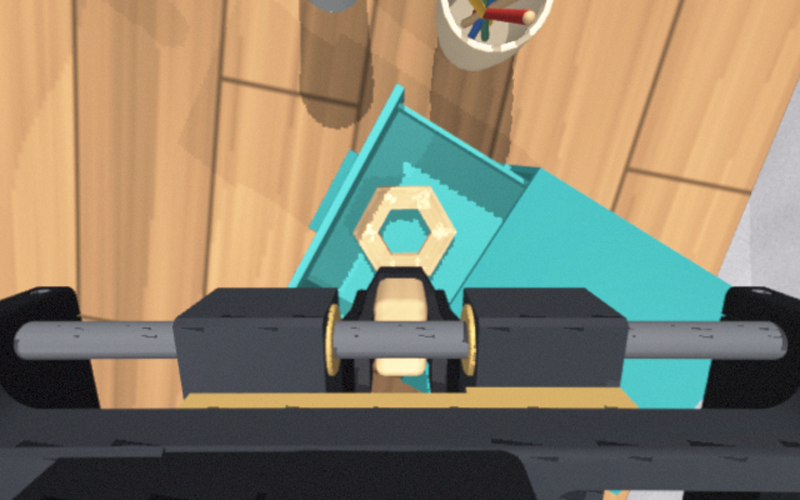

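```bash
python3 - <<'E'
from h import *
import pickle
c=pickle.load(open('w3.pkl','rb'))
save(c,'hex.png',(275,140,375,220),8)
E
```

```text
(no output)
```

View pics/hex.png

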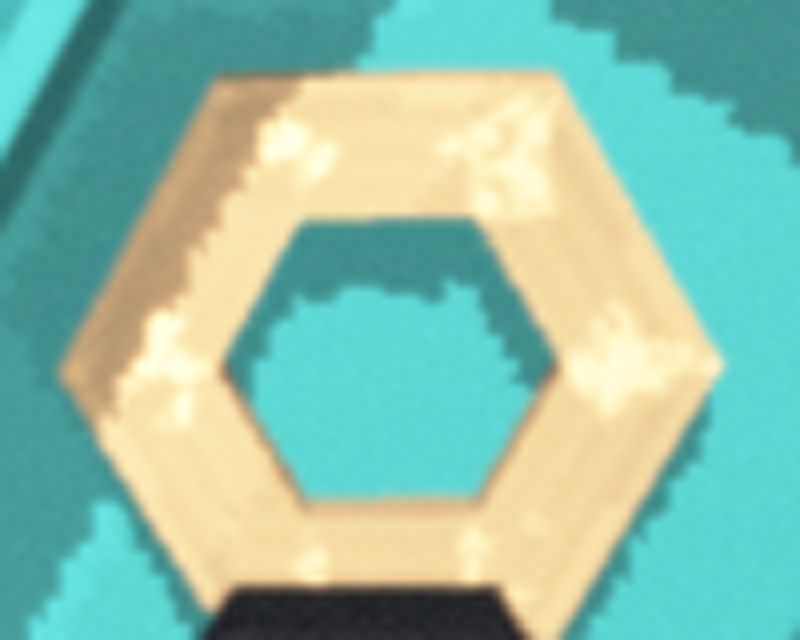

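```bash
python3 - <<'E'
from h import *
import pickle
c=pickle.load(open('w3.pkl','rb'))
tcp=np.array([.6184,.1857,.2666]);j=np.array([.982,.188,0]);k=np.array([-.188,.982,0])
for zz in(.2496,.2516):
    p=onz(c,320.8,213.4,zz)-tcp;print('foot edge rel jaw,handle',p@j,p@k)
for z in(.112,.114,.117): print('pocket',z,onz(c,323.8,185.9,z).round(4))
E
```

```text
foot edge rel jaw,handle 0.00040404885575428124 0.014633873449018371
foot edge rel jaw,handle 0.0004222034143692589 0.015203647271155495
pocket 0.112 [0.6197 0.1906 0.112 ]
pocket 0.114 [0.6196 0.191  0.114 ]
pocket 0.117 [0.6195 0.1916 0.117 ]
```

```bash
python3 -m handwheel '[[-1,[0.05,0.7,-2],0.7],[-1,[0.05,0.7,-5],0.7],[-1,[0.05,0.7,-8],0.7],[-1,[0.05,0.7,-10.5],0.7],[-1,[0.05,0.7,-12],0.7],[-1,[0.05,0.7,-12],0.7],[-1,[0.05,0.7,-12],0.7]]'
python3 - <<'E'
from h import *
import pickle
o=env.get_obs();print(o['eef_pos'].round(4),R.from_quat(o['tcp_rot']).as_matrix().round(3).tolist(),o['contact_force'].round(2))
c=cam('wrist');pickle.dump(c,open('w4.pkl','wb'));save(c,'w4.png',(260,150,380,240),6)
E
```

```text
clock: 6.25
eef_pos: [0.6199, 0.1907, 0.1475]
tcp_rot: [0.446, 0.55, -0.451, 0.544]
contact_force: [0.3, 1.1, -0.8]
finger_gap: 0.02
[0.6199 0.1907 0.1475] [[-0.011, 0.98, 0.197], [-0.0, 0.197, -0.98], [-1.0, -0.011, -0.002]] [ 0.32  1.05 -0.78]
```

View pics/w4.png

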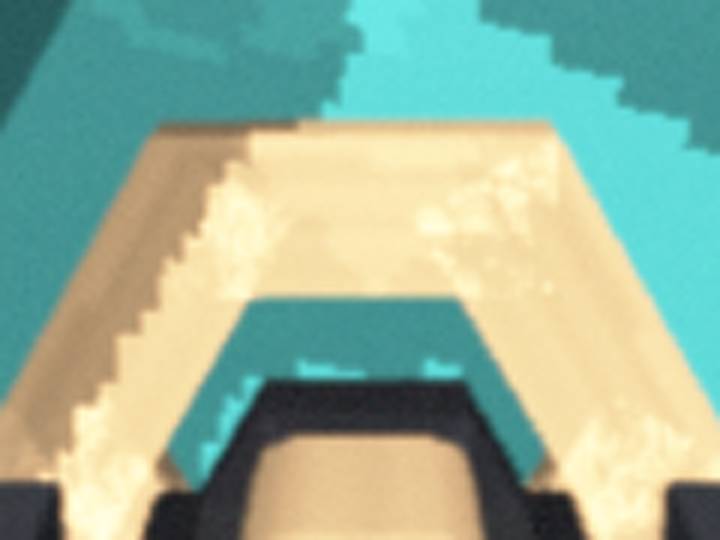

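```bash
python3 - <<'E'
from h import *
import pickle
c=pickle.load(open('w4.pkl','rb'))
j=np.array([.98,.197,0]);k=np.array([-.197,.98,0])
f=onz(c,321.1,213.7,.1305)
for z in(.112,.115,.117):
    h=onz(c,318.6,199.7,z);d=h-2e-3*k-f
    print(z,h,'need jaw,handle mm',d@j*1e3,d@k*1e3,'world cm',d*100, 'len',np.linalg.norm(onz(c,260+248/6,199.7,z)-onz(c,260+455/6,199.7,z)))
print('footlen',np.linalg.norm(onz(c,260+268/6,213.7,.1305)-onz(c,260+465/6,213.7,.1305)))
E
```

```text
0.112 [0.61513137 0.20862307 0.112     ] need jaw,handle mm -1.755070609611858 2.0971101665168557 world cm [-0.21347885  0.17107723 -1.85      ] len 0.0223012044571141
0.115 [0.61503411 0.20933703 0.115     ] need jaw,handle mm -1.7097397870191309 2.8159439037455143 world cm [-0.22320515  0.24247242 -1.55      ] len 0.021965605530586716
0.117 [0.61496927 0.20981299 0.117     ] need jaw,handle mm -1.679519238623949 3.2951663952312518 world cm [-0.22968935  0.29006922 -1.35      ] len 0.02174187291290161
footlen 0.019469502344155766
```

```bash
python3 -m handwheel '[[-1,[-0.22,0.24,0],0],[-1,[-0.22,0.24,-0.5],0],[-1,[-0.22,0.24,-1],0],[-1,[-0.22,0.24,-1.3],0],[-1,[-0.22,0.24,-1.3],0]]'
```

```text
clock: 6.8
eef_pos: [0.6176, 0.1933, 0.1344]
tcp_rot: [0.446, 0.55, -0.451, 0.544]
contact_force: [0.3, -0.1, -0.4]
finger_gap: 0.0198
```

```bash
python3 -m handwheel '[[-1,[0,0,-0.2],0],[-1,[0,0,-0.4],0],[-1,[0,0,-0.4],0]]'
```

```text
clock: 7.1
eef_pos: [0.6174, 0.1931, 0.1299]
tcp_rot: [0.445, 0.55, -0.451, 0.544]
contact_force: [-1.1, -1.3, -0.5]
finger_gap: 0.0197
```

```bash
python3 -m handwheel '[[-1,[0,0,-0.15],0],[-1,[0,0,-0.3],0],[-1,[0,0,-0.3],0]]'
```

```text
clock: 7.4
eef_pos: [0.6173, 0.1931, 0.1267]
tcp_rot: [0.445, 0.55, -0.451, 0.544]
contact_force: [0.3, 0.0, -1.2]
finger_gap: 0.0196
```

```bash
python3 -m handwheel '[[-1,[0,0,-0.15],0],[-1,[0,0,-0.3],0],[-1,[0,0,-0.3],0]]'; python3 -m handwheel '[[-1,[0,0,-0.1],0],[-1,[0,0,-0.2],0],[-1,[0,0,-0.2],0]]'
```

```text
clock: 7.7
eef_pos: [0.6173, 0.1931, 0.1236]
tcp_rot: [0.445, 0.55, -0.451, 0.544]
contact_force: [0.2, 0.0, -0.5]
finger_gap: 0.0199
clock: 8.0
eef_pos: [0.6174, 0.1931, 0.1234]
tcp_rot: [0.445, 0.55, -0.451, 0.544]
contact_force: [-3.4, -1.6, 9.0]
finger_gap: 0.0198
```

```bash
python3 -m handwheel '[[-1,[0,0,0.05],0],[-1,[0.25,0,0.05],0],[-1,[0.45,0,0.05],0],[-1,[0.45,0,0.05],0]]'; python3 -m handwheel '[[-1,[-0.25,0,0],0],[-1,[-0.5,0,0],0],[-1,[-0.7,0,0],0],[-1,[-0.7,0,0],0]]'
```

```text
clock: 8.4
eef_pos: [0.6208, 0.1934, 0.1236]
tcp_rot: [0.444, 0.551, -0.451, 0.543]
contact_force: [-4.7, -1.8, 2.3]
finger_gap: 0.0199
clock: 8.8
eef_pos: [0.6156, 0.193, 0.1239]
tcp_rot: [0.446, 0.55, -0.451, 0.544]
contact_force: [5.5, 0.6, -2.0]
finger_gap: 0.0199
```

```bash
python3 -m handwheel '[[-1,[0.15,0,0],0],[-1,[0.25,0,0],0],[-1,[0.25,0,-0.05],0],[-0.3,[0.25,0,-0.05],0],[-0.3,[0.25,0,-0.05],0],[-0.3,[0.25,0,-0.05],0],[-0.3,[0.25,0,-0.05],0]]'
python3 -m handwheel '[[-0.3,[0,0,2],0],[-0.3,[0,0,5],0],[-0.3,[0,0,9],0],[-0.3,[-1,-1,12],0],[-0.3,[-2,-4,13],0],[-0.3,[-2,-5,13],0],[-0.3,[-2,-5,13],0]]'
python3 - <<'E'
from h import *
import pickle
o=env.get_obs();print(o['eef_pos'].round(4),R.from_quat(o['tcp_rot']).as_matrix().round(3).tolist(),o['contact_force'].round(2))
c=cam('wrist');pickle.dump(c,open('w5.pkl','wb'));save(c,'w5.png',(220,50,420,200),4)
E
```

```text
clock: 9.5
eef_pos: [0.6181, 0.1931, 0.1234]
tcp_rot: [0.446, 0.55, -0.451, 0.544]
contact_force: [-0.3, -0.2, 0.4]
finger_gap: 0.0302
clock: 10.2
eef_pos: [0.5986, 0.1406, 0.2531]
tcp_rot: [0.446, 0.548, -0.452, 0.544]
contact_force: [0.0, -0.3, -0.4]
finger_gap: 0.0307
[0.5986 0.1406 0.2531] [[-0.01, 0.981, 0.193], [-0.002, 0.193, -0.981], [-1.0, -0.01, 0.0]] [ 0.03 -0.32 -0.42]
```

View pics/w5.png

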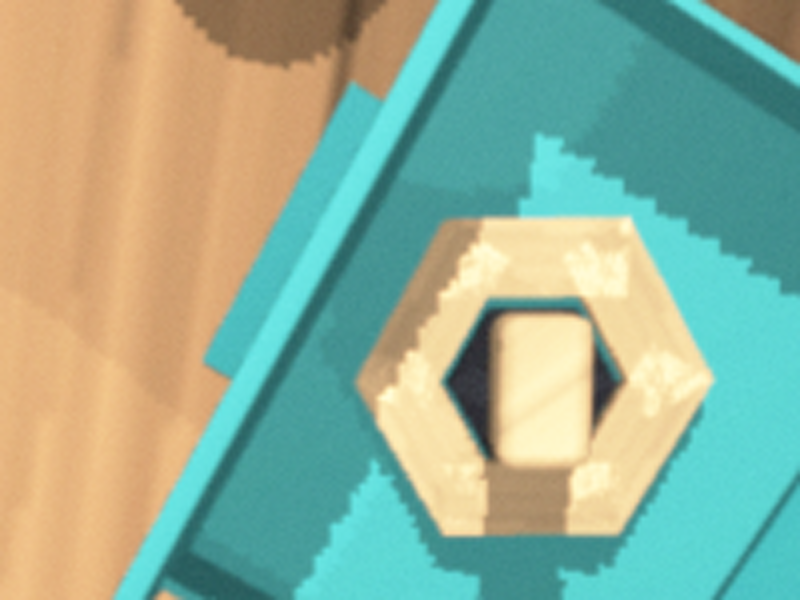

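```bash
python3 - <<'E'
from h import *
import pickle
c=pickle.load(open('w5.pkl','rb'))
a=onz(c,220+445/4,50,.159);b=onz(c,220+118/4,200,.159)
d=(a-b)/np.linalg.norm(a-b);print('panel dir deg',np.degrees(np.arctan2(d[1],d[0]))-90)
th=np.radians(-19.4);u=np.array([np.cos(th),np.sin(th)]);v=np.array([-u[1],u[0]])
C=np.array([.758,.139])
print('panel along u rel C:',(a[:2]-C)@u,(b[:2]-C)@u,' pocket rel',(np.array([.618,.193])-C)@u,(np.array([.618,.193])-C)@v)
s=((a+b)[:2]/2-C)@u
F=C+s*u;print('front',F,'open est',-.1-s); o=env.get_obs()
for g in(.05,):print('start TCP',F-g*u,'shift cm',100*(F-g*u-o['eef_pos'][:2]),100*(.143-o['eef_pos'][2]))
print(u)
E
```

```text
panel dir deg -19.228035302681874
panel along u rel C: -0.20479461818826178 -0.2043945168900531  pocket rel -0.14998787323438412 0.004431465065451979
front [0.56502177 0.20695836] open est 0.10459456753915747
start TCP [0.51786064 0.22356642] shift cm [-8.02341731  8.12874914] -10.949625788513503
[ 0.94322266 -0.33216113]
```

```bash
python3 -m handwheel '[[-1,[-2,2,0],8],[-1,[-4,4,0],16],[-1,[-6,6,0],24],[-1,[-8,8.1,0],32],[-1,[-8,8.1,0],40],[-1,[-8,8.1,0],48],[-1,[-8,8.1,-2],56],[-1,[-8,8.1,-5],60],[-1,[-8,8.1,-8],60],[-1,[-8,8.1,-10],60],[-1,[-8,8.1,-11],60],[-1,[-8,8.1,-11],60]]' 20
python3 - <<'E'
from h import *
o=env.get_obs();print(o['q'].round(2),o['eef_pos'].round(4),R.from_quat(o['tcp_rot']).as_matrix().round(3).tolist(),o['contact_force'].round(2))
E
```

```text
clock: 11.45
eef_pos: [0.5167, 0.2239, 0.1406]
tcp_rot: [0.111, 0.7, -0.119, 0.695]
contact_force: [0.6, -0.1, 0.4]
finger_gap: 0.0002
[ 0.34  0.34 -0.94  1.74  0.29  1.23  0.56] [0.5167 0.2239 0.1406] [[-0.009, 0.32, 0.947], [-0.01, 0.947, -0.32], [-1.0, -0.012, -0.005]] [ 0.57 -0.13  0.38]
```

```bash
python3 -m handwheel '[[-1,[0.94,-0.33,0],0],[-1,[1.89,-0.66,0],0],[-1,[2.83,-1,0],0],[-1,[3.3,-1.16,0],0],[-1,[3.77,-1.33,0],0],[-1,[4.24,-1.5,0],0],[-1,[4.72,-1.66,0],0],[-1,[5.19,-1.83,0],0],[-1,[5.66,-2,0],0]]'
```

```text
clock: 12.35
eef_pos: [0.5715, 0.2046, 0.1407]
tcp_rot: [0.11, 0.701, -0.119, 0.694]
contact_force: [-5.5, -0.1, 2.3]
finger_gap: 0.0005
```

```bash
python3 -m handwheel '[[-1,[0.47,-0.17,0],0],[-1,[0.94,-0.33,0],0],[-1,[1.41,-0.5,0],0],[-1,[1.89,-0.66,0],0],[-1,[2.36,-0.83,0],0],[-1,[2.83,-1,0],0],[-1,[3.3,-1.16,0],0],[-1,[3.77,-1.33,0],0]]'
```

```text
clock: 13.15
eef_pos: [0.6076, 0.1919, 0.1408]
tcp_rot: [0.11, 0.703, -0.118, 0.693]
contact_force: [-4.5, -0.5, 3.1]
finger_gap: 0.0002
```

```bash
python3 -m handwheel '[[-1,[0.47,-0.17,0],0],[-1,[0.94,-0.33,0],0],[-1,[1.41,-0.5,0],0],[-1,[1.89,-0.66,0],0],[-1,[2.36,-0.83,0],0],[-1,[2.83,-1,0],0],[-1,[3.1,-1.1,0],0]]'
```

```text
clock: 13.85
eef_pos: [0.6374, 0.1814, 0.1408]
tcp_rot: [0.109, 0.704, -0.118, 0.692]
contact_force: [-5.7, -0.1, 3.3]
finger_gap: 0.0005
```

```bash
python3 -m handwheel '[[-1,[0.3,-0.1,0],0],[-1,[0.6,-0.2,0],0],[-1,[0.8,-0.28,0],0]]'
```

```text
clock: 14.15
eef_pos: [0.6442, 0.179, 0.1408]
tcp_rot: [0.109, 0.705, -0.118, 0.691]
contact_force: [-4.7, 0.2, 2.0]
finger_gap: 0.0002
```

```bash
python3 -m handwheel '[[-1,[0.2,-0.07,0],0],[-1,[0.4,-0.14,0],0],[-1,[0.5,-0.17,0],0]]'
```

```text
clock: 14.45
eef_pos: [0.6474, 0.1779, 0.1409]
tcp_rot: [0.108, 0.706, -0.118, 0.69]
contact_force: [-8.3, 0.0, 3.7]
finger_gap: 0.0003
```

```bash
python3 -m handwheel '[[-1,[0.2,-0.07,0],0],[-1,[0.4,-0.14,0],0],[-1,[0.4,-0.14,0],0]]'
```

```text
clock: 14.75
eef_pos: [0.6473, 0.1779, 0.1409]
tcp_rot: [0.107, 0.709, -0.118, 0.687]
contact_force: [-12.8, 0.3, 5.2]
finger_gap: 0.0002
```

```bash
python3 -m handwheel '[[-1,[-1,0.35,0],0],[-1,[-3,1,0],0],[-1,[-6,2,2],0],[-1,[-8,2.8,6],0],[-1,[-8,2.8,10],0],[-1,[-8,2.8,12],0],[-1,[-8,2.8,12],0]]'
python3 - <<'E'
from h import *
o=env.get_obs();print(o['eef_pos'].round(4),o['contact_force'].round(2))
c=cam('wrist');t=cam('top');s=cam('scene')
a=cv2.resize(c['img'][:,:,::-1],(480,300))
b=cv2.resize(t['img'][100:240,180:340,::-1],(320,280),interpolation=cv2.INTER_CUBIC);b=np.vstack([b,np.zeros((20,320,3),np.uint8)])
e=cv2.resize(s['img'][130:280,130:530,::-1],(800,300))
cv2.imwrite('pics/fin.png',np.vstack([np.hstack([a,b]),e]))
E
```

```text
clock: 15.45
eef_pos: [0.5692, 0.207, 0.2648]
tcp_rot: [0.108, 0.707, -0.117, 0.689]
contact_force: [1.0, 0.0, 1.4]
finger_gap: 0.0007
[0.5692 0.207  0.2648] [1.01 0.03 1.35]
```

View pics/fin.png

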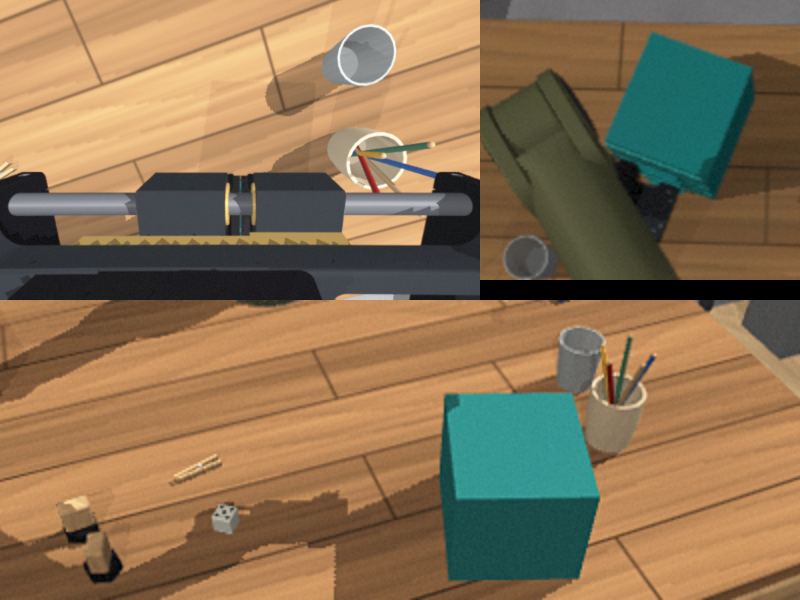

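```bash
python3 -m handwheel '[[-1,[0,-3,3],0],[-1,[-2,-7,6],0],[-1,[-4,-11,6],0],[-1,[-6,-15,6],0],[-1,[-6,-19,6],0],[-1,[-6,-23,6],0],[-1,[-6,-27,6],0],[-1,[-6,-30,6],0],[-1,[-6,-30,6],0],[-1,[-6,-30,6],0]]'
python3 - <<'E'
from h import *
import pickle
t=cam('top');s=cam('scene')
a=cv2.resize(t['img'][110:225,225:325,::-1],None,fx=5,fy=5,interpolation=cv2.INTER_CUBIC)
t0=pickle.load(open('top.pkl','rb'));s0=pickle.load(open('scene.pkl','rb'))
for n,x,y,w,h in(('pot+cup',395,135,65,75),('dice+peg',212,200,45,50)):
    print(n,np.abs(s['img'][y:y+h,x:x+w].astype(int)-s0['img'][y:y+h,x:x+w]).mean())
print(env.get_obs()['joint_vel'].round(3))
cv2.imwrite('pics/fin2.png',a)
E
```

```text
clock: 16.6
eef_pos: [0.5067, -0.0952, 0.3184]
tcp_rot: [0.108, 0.71, -0.119, 0.686]
contact_force: [0.7, 0.3, -0.1]
finger_gap: 0.0003
pot+cup 7.211623931623931
dice+peg 3.367259259259259
[-0.011 -0.008 -0.009 -0.005  0.005  0.004  0.001]
```

View pics/fin2.png

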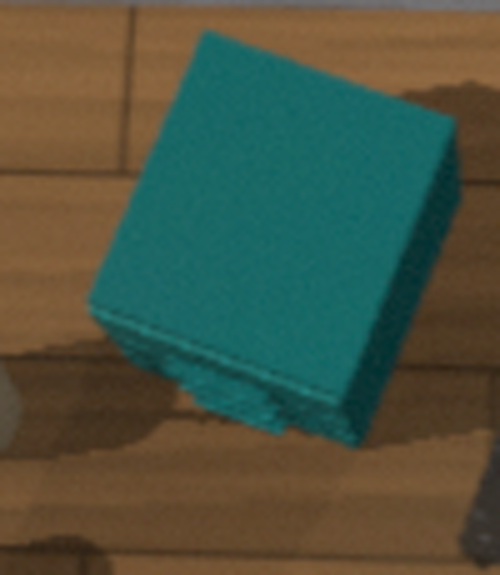

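```bash
python3 -c "
from workcell import env
print(env.finish_job())"
```

```text
the job is handed in; nothing more can be done
None
```

I put the smallest of the three stamps upright into the hexagonal pocket, let go of it, pushed the top drawer shut, and handed the job in at about 16.6 s. No verdict was reported.

**Stamp:** It was lowered with a peak contact force of about 9 N and stopped with its underside at about z = 0.106. That is 9 mm below the block top as seen by the wrist camera. A short sideways nudge met about 5 N each way, although drawer friction could also explain that. After release, the wrist picture showed the foot inside the hole with the drawer still open.

**Drawer:** It slid with about 5 N. It then stopped dead, with no further movement as the push rose from about 8 to 13 N. In the last top view the front sits about 6 mm proud of the unit, which matches the panel's thickness. I did not measure the remaining gap directly, and the stamp could not be seen once the drawer was shut.

**Bystanders:** The dice, peg, cup and pot look unmoved in the last scene picture. The simple image difference was not zero (about 3 to 7 grey levels). I put that down to the arm's changed shadow, but I did not measure it separately.

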